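# Take the sieve head off the air sampler

## Task

The air sample has been taken and the sampler's perforated head is to go to the autoclave: press the release button beside the head all the way down until the head springs off its lock, turn the head a quarter turn anticlockwise (seen from above the head), lift it straight off its sloping mount, and set it down - do not drop it - sieve upwards and flat on the free part of the tray. Leave the culture plate in the sampler seated and untouched, and do not shift the tray or the dish on it or upset the two small dropper bottles.

Things in the scene. Friction and masses are not known exactly. Their poses are not given: they have to be found in the camera images.
- sampler: White bench-top air sampler, heavy, fixed, 110 mm high (140 over its carrying handle at the back); its upper front slopes at 28 degrees and carries the mount, head and release button. It faces left and towards the robot. Origin on the bench under the mount's centre; x to its back, y to its left seen from the front, z up. Housing from x = -57 to 96 mm, y = -92 to 62 mm.
- mount: Bayonet mount on the slope: aluminium collar, 84 mm across, 12 mm high. Origin: its centre on the slope's surface, 80 mm above the bench. z is its axis, out of the slope, 28 degrees from vertical, leaning to the sampler's front; x points up the slope. Two claws hold the head's lugs until it has turned about 65 degrees; a stop ends the turn at 95. Play 1 mm all round; turns with little friction.
- release_top (a point): Centre of the top of the release button: a black cap of 16 mm diameter on the slope at the mount's -y side, 70 mm from the mount's axis, its top 22 mm out from the slope when up. It is pressed along the mount's -z, into the slope. The point moves with the cap.
- release (a joint): Button travel in m: 0 up, 0.006 fully down; spring 1 to 2.6 N. Beyond 0.004 its steel tongue leaves the notch in the head's rim, and within 0.3 s a sprung dog turns the head about 13 degrees anticlockwise (positive about the mount's z), off the lock. Let go, it then stays part-way down (0.001 to 0.004), its tongue bearing on the rim from below, until the head is off.
- sieve_head: Loose perforated steel head, 160 g, on the mount. Origin: centre of its open lower end, z along its axis to the sieve. Barrel 64 mm across from 0 to 11 mm, two lugs (74 mm over both) on it; knurled rim 92 mm across from 11 to 16 mm; crown above. Seated, its origin is 1 mm out from the mount's, z along the mount's z; locked, its x is along the mount's x (within 3 degrees).
- head_grip (a point): Point on the head's axis in the middle of its crown, 30 mm from the head's origin; axes as the head's. The crown, the part to grip, is 56 mm across, from 16 to 41 mm above the head's origin, sieve holes in its top, with two parallel flats 40 mm apart (each 39 mm long) that face the head's x and -x.
- plate: Round culture plate: clear dish, 50 mm across, 10 mm high, cream agar, standing loose between three pins inside the mount, hidden under the head. Origin at the centre of its underside, which is at the mount's origin.
- tray: White shallow loose tray, 184 mm (x) by 250 mm (y), rim 19 mm high; floor 2 mm above the bench, flat from x = -79 to 79 and y = -112 to 112 mm. Origin at the centre of its underside. A petri dish lies in its +y half; the -y half is free.
- petri: Clear open petri dish, 88 mm across, 13 mm high, lying on the tray's +y half. Origin at the centre of its underside.
- dropper_1: Small brown dropper bottle with a white cap, 25 mm across, 66 mm high, standing on the bench between the robot and the sampler. Origin at the centre of its underside.
- dropper_2: Small brown dropper bottle with a black cap, 25 mm across, 66 mm high, standing on the bench between the robot and the sampler. Origin at the centre of its underside.
Not all that is in view belongs to the job. Of the things shaped like the sieve_head, the steel one is meant.

How it is judged (in metres and radians):
On the way, in this order (a step that is already met when the one before it is completed fails the run):
1. the release button is pressed down, beyond 4.5 of its 6 mm, with the head still on its mount (value of joint release above 0.0045 m and distance between sieve_head and mount below 0.006 m), for 0.05 s.
2. the head has been turned more than 69 degrees on its mount, still seated (origin less than 8 mm up the axis) (angle between the x axis of sieve_head and the x axis of mount, either way round above 1.2 rad and z of sieve_head in the frame of mount below 0.008 m), for 0.05 s.
3. the head is off: its origin more than 40 mm from the mount's along the mount's axis (z of sieve_head in the frame of mount above 0.04 m), for 0.05 s.
4. the head touches the tray while the fingers still hold it (it is set down, not dropped) (contact force between sieve_head and tray above 0.2 N and contact force between the fingers and sieve_head above 0.5 N).
At the end, for the whole second after the job is handed in: The head stands upright (within 0.08 rad) and at rest on the tray's floor (origin -2 to 6 mm above the tray's underside, within 50 mm in x and 85 mm in y of its centre); the button is up again (within 1 mm); the culture plate is within 6 mm of its seat (angle between sieve_head's own z axis and vertical below 0.08 rad and z of sieve_head in the frame of tray between -0.002 and 0.006 m and x of sieve_head in the frame of tray between -0.05 and 0.05 m and y of sieve_head in the frame of tray between -0.085 and 0.085 m and linear speed of sieve_head below 0.01 m/s and value of joint release below 0.001 m and distance between plate and mount below 0.006 m); the robot touches nothing.
It fails at once if the culture plate is pulled or knocked out of its seat (more than 8 mm) (distance between plate and mount above 0.008 m).
It fails at once if the fingers touch the culture plate (contact force between the fingers and plate above 0.5 N).
It fails at once if the petri dish on the tray is shifted more than 30 mm (distance of petri from where it was at the start of the episode above 0.03 m).
It fails at once if the tray is shifted more than 30 mm (distance of tray from where it was at the start of the episode above 0.03 m).
It fails at once if a dropper bottle is knocked over (angle between any of dropper_1, dropper_2's own z axis and vertical above 0.5 rad).
It also fails if it takes over 48 s, if anything falls off the work surface, if the arm or the gripper's body presses on something with over 40 N, if the wrist force passes 120 N, or if a joint passes its speed limit or range.

## Robot

A 6-joint arm with a two-finger parallel gripper is mounted at the origin on a cart in front of the work surface, level with it; the furniture and walls round the work are solid. World frame = base frame: x ahead of the robot, y to its left, z up, the work surface at z = 0. Lengths are in mm, angles in rad, forces in N, time in s.
With the tool pointing down it reaches from about 350 to 875 mm from the base axis. Payload 4.2 kg.
Tool frame: the origin (TCP) lies midway between the tips of the shut fingers; the grasp point (between the pads) lies 19 mm behind it (arm.tcp_to_grasp is the distance from the TCP to the grasp point, in mm); z points along the fingers, y is the line along which they close (so a half turn about z gives the same grasp; the last joint's range is limited). The gripper opens to 85 mm and grips with 20 to 120 N. Pads are 22 mm wide; open, the fingers measure 114 mm over their backs; the gripper's body (76 mm by 85 mm) begins 54 mm behind the grasp point. The pads swing forward as they close: fully open they stand 13 mm farther back than shut.
Start: joints at [1.496, 0.385, 0.008, 0, -1.194, -0.259], TCP at [204.74, 590.492, 231.312] pointing down, gripper open.
Joint ranges: [-3.14, 3.14], [-1.21, 2.06], [-1.07, 1.41], [-3.16, 2.05], [-2.99, -0.16], [-3.1, 3.1]. Speed limits (rad/s): [2.79, 2.79, 3.14, 3.14, 3.14, 3.14].

## Interface

Orientations are given as a unit quaternion [x, y, z, w].
In Python, from bench import arm gives the robot as it stands.
- The arm moves only by the tool arm_command, never from a script. Its argument "rows" is a list of rows, each a list of 2 entries, a list of its own where there are three numbers: the shift along the tool's x, y, z as a fraction of full scale, then the turn, a rotation vector about the tool's x, y, z as a fraction of full scale. In form: [[[x, y, z], [wx, wy, wz]], ...]. A call has 1 to 5 rows; each row is the pose to reach, as a shift and turn from the pose commanded when the call began, along the tool's axes at that moment, turning the shorter way round; what a row does not reach only later rows make up. Full scale, the value 1, is 0.25 m for a shift and 180 degrees for a turn. A row lasts 1/10 s, in which the tool goes at most 50 mm and 8.59 degrees, less where a joint would pass 70% of its speed; a pose out of reach is approached as far as the arm can. A call with a number of a shift or a turn outside -1 to 1 is refused whole. A call with a gripper value outside its range is refused whole. "grip" is the opening, from 0 (shut) to 1 (fully open), set as the call begins (left out, the last holds). The fingers move at their own pace and stop on an object; the grip force is fixed at half the most. Time passes only in rows, so rows that repeat a pose let the fingers close. It gives the time, the measured TCP pose, the force, the opening and the grip force at its end, in the units of the state.
- arm.read_state(): the state, without advancing time (a new reading comes with each control period).
- arm.get_image(name): name is "scene" or "top" or "wrist"; returns (picture, depth): 480x640x3 uint8, blue, green, red; 480x640 float32, mm along the optical axis (not along the pixel's ray), 0 where there is no reading.
- arm.camera_info(name): a dict with "fx", "fy", "cx", "cy" (pixels), "extrinsics" (4x4, takes a point from camera to world coordinates). Camera axes: x right, y down, z forward; pixel columns grow to the right and rows downward; lengths in mm; the calibration is good to about 2 mm. A picture is of the moment at which its call begins: read the wrist's pose just before it. camera_info takes no time and is no camera call; for the wrist camera it gives the pose at the moment of the call.
- arm.job_done(): hands the job in; it is judged then, once.
Trained networks look in the newest picture that a camera, given by its name, has taken for a name from the list of things; names that differ only in an ending like _2 or _b are one class to them, and where a whole thing is asked for, a point or a joint stands for the part that bears it (a point fixed in the world has none). Each returns a list of dicts, best first, with "score" (0 to 1); they miss things now and then, are a little off and sometimes report something else, mostly with a low value. They report only what shows in the picture. A call takes as long as a camera call. They do not tell look-alikes from the thing itself.
- arm.spot_in(camera, query): "position" ([column, row] in pixels, amid what is visible of it).
The state is a dict: "clock": time; "joints": joint angles; "joint_vel": joint speeds; "joint_efforts": joint torques, N m; "position": TCP position; "ee_rot": TCP orientation; "contact_force": force on the tool from outside, world axes, zero at the start; "wrist_torque": the same for the moment, N m; "gripper_width": finger opening in mm; "grasp_force": force on a finger pad.
Only numpy, scipy, OpenCV 4.12 (cv2) and the standard library are available. Lean on these libraries where they do the work, as an engineer would, in place of code of your own. Each camera call takes 0.05 s, during which the arm holds its last target. There are 200 camera calls.

## Working session

There is one attempt and no reset: what is moved stays moved. The work goes in short steps, Python scripts to look and compute and a tool call to move; the robot and the scene stay as the last step left them, time stands still between calls to the robot, and variables do not carry over. Pictures are saved under pics/ and viewed, at most 10 in all, crops included, and the job is handed in when it is done.

Besides the shell and the picture viewer there is one more tool, called after "Request:" as a command line: name --argument value ..., lists and objects as JSON in quotes. arm_command: Moves the arm, as the interface text tells. Shift numbers are shares of 0.25 m and turn numbers shares of 180 degrees, none past 1 either way. Its arguments: {"type":"object","properties":{"rows":{"type":"array","items":{"type":"array"}},"grip":{"type":"number"}},"required":["rows"]}

```bash
mkdir -p pics; ls
python3 - <<'E'
from bench import arm
import cv2,numpy as np
s=arm.read_state();print(s)
for n in ["scene","top"]:
    im,d=arm.get_image(n);cv2.imwrite(f"pics/{n}0.png",im);np.save(f"pics/{n}0.npy",d)
    c=arm.camera_info(n);K=c;E=np.array(c["extrinsics"]);print(n,c["fx"],c["cx"],c["cy"],E.round(3).tolist())
    for q in ["sieve_head","release_top","mount","tray","petri","dropper_1","sampler"]:
        for r in arm.spot_in(n,q)[:4]:
            u,v=r["position"];z=float(np.median(d[int(v)-1:int(v)+2,int(u)-1:int(u)+2]))
            p=E@[(u-c["cx"])/c["fx"]*z,(v-c["cy"])/c["fy"]*z,z,1]
            print(q,round(r["score"],2),round(u),round(v),p[:3].round(0))
E
```

```text
pics
{'clock': 0.0, 'joints': array([ 1.49559707e+00,  3.85568541e-01,  6.59611735e-03, -4.94201612e-04,
       -1.19396565e+00, -2.58599441e-01]), 'joint_vel': array([-0.00087755, -0.00018128,  0.00057853,  0.00045898, -0.00113019,
       -0.00046325]), 'joint_efforts': array([ 9.68204768e-04, -3.92288840e+01,  1.88397628e+01,  4.18595999e+00,
       -4.70694155e-03,  5.11492971e-06]), 'position': array([204.56362018, 589.95423321, 230.20341759]), 'ee_rot': array([ 9.86088862e-01, -1.66215390e-01, -1.30638850e-04,  1.08740702e-03]), 'contact_force': array([0.44434205, 0.50677325, 0.22405708]), 'wrist_torque': array([-0.01221773, -0.00494864,  0.06829482]), 'grasp_force': 0.0, 'gripper_width': 85.39246920499359}
scene 447.61011588611274 316.16520210326763 236.2747561622243 [[0.457, -0.395, 0.797, -350.608], [-0.889, -0.196, 0.413, -357.641], [-0.007, -0.898, -0.441, 575.337], [0.0, 0.0, 0.0, 1.0]]
sieve_head 0.96 275 276 [421. 154.  19.]
sieve_head 0.93 175 248 [398. 446.  36.]
sieve_head 0.82 355 230 [576.  14. 104.]
sieve_head 0.79 290 248 [540. 183.  33.]
release_top 0.44 361 243 [536. -17.  94.]
mount 0.67 360 242 [532. -15.  96.]
tray 0.97 503 322 [ 499. -353.    0.]
petri 0.77 460 311 [ 499. -266.    2.]
dropper_1 0.88 367 313 [ 356. -106.   36.]
dropper_1 0.63 301 288 [377.  59.  37.]
sampler 0.88 376 251 [537. -56.  81.]
top 575.7499177562765 324.33455117343055 239.63050765980432 [[0.338, -0.838, 0.429, -182.749], [-0.941, -0.304, 0.148, -151.942], [0.007, -0.454, -0.891, 1502.633], [0.0, 0.0, 0.0, 1.0]]
sieve_head 0.92 290 255 [441. 163.  43.]
sieve_head 0.91 191 235 [408. 454.  39.]
sieve_head 0.75 357 212 [593.  20. 122.]
sieve_head 0.63 374 231 [570. -37.  90.]
mount 0.56 364 232 [555. -14.  92.]
tray 0.98 471 300 [ 502. -352.   -1.]
petri 0.8 445 296 [ 490. -279.    1.]
dropper_1 0.7 371 313 [ 356. -100.   43.]
dropper_1 0.63 313 287 [371.  69.  46.]
sampler 0.59 374 232 [564. -41.  93.]
```

Run:
```python
import cv2,numpy as np
a=cv2.imread("pics/scene0.png")[170:380,140:540];b=cv2.imread("pics/top0.png")[170:350,160:520]
cv2.imwrite("pics/sc_a.png",cv2.resize(a,None,fx=2,fy=2,interpolation=2));cv2.imwrite("pics/top_a.png",cv2.resize(b,None,fx=2.2,fy=2.2,interpolation=2))
```

```text
(no output)
```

View pics/sc_a.png

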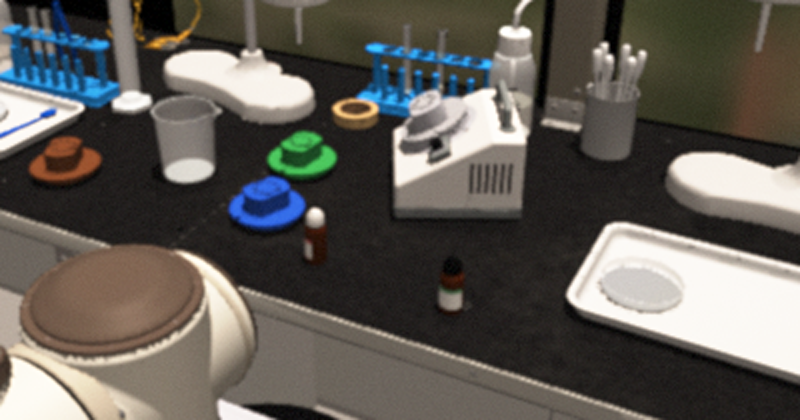

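View pics/top_a.png

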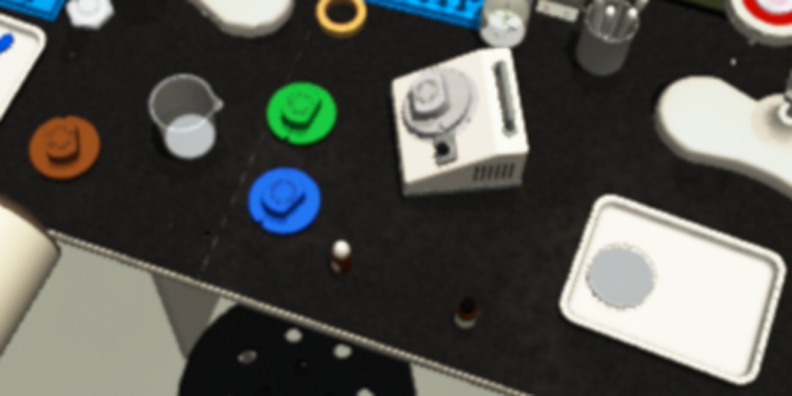

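The steel head sits on the sampler at scene (355,228) and top (357,212). The look-alikes are blue (275,276), green (290,248) and brown (175,248), all lying on the bench. Next I fit the slope's plane from depth to get the sampler's yaw.

```bash
cat > h.py <<'E'
import numpy as np,cv2
from bench import arm
from scipy.spatial.transform import Rotation as R
def cloud(d,c):
    v,u=np.mgrid[:480,:640];E=np.array(c["extrinsics"])
    P=np.stack([(u-c["cx"])/c["fx"]*d,(v-c["cy"])/c["fy"]*d,d],-1)@E[:3,:3].T+E[:3,3]
    P[d<=0]=np.nan;return P
def normals(P,k=2):
    P=np.dstack([cv2.GaussianBlur(P[...,i],(5,5),0) for i in range(3)])
    a=np.roll(P,-k,1)-np.roll(P,k,1);b=np.roll(P,-k,0)-np.roll(P,k,0)
    n=np.cross(b,a);return n/np.linalg.norm(n,axis=-1,keepdims=True)
def proj(p,c):
    q=np.linalg.inv(np.array(c["extrinsics"]))@np.append(p,1);return [c["fx"]*q[0]/q[2]+c["cx"],c["fy"]*q[1]/q[2]+c["cy"]]
def fit(pts):
    m=pts.mean(0)
    for _ in range(5):
        n=np.linalg.svd(pts-m,full_matrices=False)[2][2];r=(pts-m)@n
        k=abs(r)<max(2*np.median(abs(r)),.8);m=pts[k].mean(0)
        pts=pts[k]
    return m,n*np.sign(n[2]),len(pts)
E
python3 - <<'E'
from h import *
for n in ["scene","top"]:
    d=np.load(f"pics/{n}0.npy");c=arm.camera_info(n);P=cloud(d,c);N=normals(P)
    box=(P[...,2]>25)&(P[...,0]>480)&(P[...,0]<720)&(P[...,1]>-150)&(P[...,1]<100)
    tilt=np.arccos(np.clip(N[...,2],-1,1))*57.3
    k=box&(abs(tilt-28)<10)
    nn=N[k];yaw=np.arctan2(-nn[:,1],-nn[:,0])*57.3
    print(n,k.sum(),np.median(yaw),np.percentile(yaw,[25,75]))
    # vertical walls
    w=box&(tilt>75)&(tilt<100); print("walls",np.histogram(np.arctan2(N[w][:,1],N[w][:,0])*57.3,bins=range(-180,181,20)))
    hs=P[box]; print("bbox",np.nanmin(hs,0),np.nanmax(hs,0))
    # tray outline: white bright low
    im=cv2.imread(f"pics/{n}0.png");g=im.min(2)>140
    t=g&(P[...,0]>350)&(P[...,0]<680)&(P[...,1]<-180)&(P[...,1]>-560)&(P[...,2]<28)&(P[...,2]>-8)
    nl,l,st,_=cv2.connectedComponentsWithStats(t.astype(np.uint8));i=1+np.argmax(st[1:,4])
    print("tray",cv2.minAreaRect(P[l==i][:,:2].astype(np.float32)))
E
```

```text
scene 612 -61.29991438489141 [-64.98778126 -32.00593743]
walls (array([117, 905,  18,  14,  48,  33,   0,   0,   0,   0,   0,   0,   0,
         0,  92,  39,  17,   8]), array([-180, -160, -140, -120, -100,  -80,  -60,  -40,  -20,    0,   20,
         40,   60,   80,  100,  120,  140,  160,  180]))
bbox [ 496.18306176 -109.87750257   25.00433276] [689.97777877  87.23099288 140.86319655]
tray ((508.68511962890625, -328.70343017578125), (258.25079345703125, 221.8623046875), 88.1338882446289)
top 708 -60.03680277283503 [-70.4156064  -39.18781199]
walls (array([ 58, 315,  14,  27,  10,   3,   0,   0,   0,   0,   0,   0,   0,
         0,  85,  52,  27,  13]), array([-180, -160, -140, -120, -100,  -80,  -60,  -40,  -20,    0,   20,
         40,   60,   80,  100,  120,  140,  160,  180]))
bbox [ 498.56855433 -111.57944695   25.01341557] [697.88675792  87.49422202 144.69860274]
tray ((495.29132080078125, -336.0184631347656), (254.35214233398438, 198.07598876953125), 87.03223419189453)
```

```bash
cat >> h.py <<'E'
def frame(yaw_deg,m):  # mount frame from sampler yaw and mount origin
    Rm=R.from_euler('z',yaw_deg,degrees=True)*R.from_euler('y',-28,degrees=True)
    return Rm.as_matrix(),np.array(m,float)
def tool_rot(ydir,zdir):
    z=zdir/np.linalg.norm(zdir);y=ydir-z*(ydir@z);y/=np.linalg.norm(y);return np.column_stack([np.cross(y,z),y,z])
def go(p,Rt):
    s=arm.read_state();Rc=R.from_quat(s["ee_rot"])
    d=Rc.inv().apply(np.array(p)-s["position"])/250;w=(Rc.inv()*R.from_matrix(Rt)).as_rotvec()/np.pi
    print("shift",d.round(4).tolist(),"turn",w.round(4).tolist(),"rows",np.linalg.norm(d)*5,np.linalg.norm(w)*180/8.59)
E
python3 - <<'E'
from h import *
Rm,m=frame(-61,[603,3,80]);print(Rm)
yd=-(Rm@[np.cos(.23),np.sin(.23),0])
c=arm.camera_info("wrist");s=arm.read_state();T=R.from_quat(s["ee_rot"]).as_matrix()
E=np.array(c["extrinsics"]);print(T.T@(E[:3,3]-s["position"]),(T.T@E[:3,:3]).round(3),c["fx"])
go(m+Rm@[0,0,190],tool_rot(yd,-Rm[:,2]))
E
```

```text
[[ 4.28061487e-01  8.74619707e-01 -2.27604330e-01]
 [-7.72243365e-01  4.84809620e-01  4.10609081e-01]
 [ 4.69471563e-01 -2.77555756e-17  8.82947593e-01]]
[  70.0537539     0.50504012 -141.3242081 ] [[-0.001 -0.962 -0.272]
 [ 1.    -0.001 -0.001]
 [ 0.    -0.272  0.962]] 341.66792758510695
shift [2.0094, 1.4603, -0.0659] turn [0.056, 0.1781, 0.6441] rows 12.423967375950845 14.051739875064325
```

Request:
arm_command --rows '[[[0.16,0.12,0],[0.004,0.013,0.045]],[[0.32,0.24,0],[0.008,0.026,0.09]],[[0.48,0.36,0],[0.012,0.038,0.135]],[[0.64,0.48,0],[0.016,0.05,0.18]],[[0.8,0.6,0],[0.02,0.063,0.225]]]' --grip 0

```text
clock: 1.3
position: [345.3, 381.5, 231.7]
ee_rot: [0.861, -0.498, 0.101, -0.015]
contact_force: [0.6, 0.6, -0.4]
gripper_width: 12.4
grasp_force: 0.0
```

```bash
cat > g.py <<'E'
from h import *
Rm,m=frame(-61,[603,3,80])
yd=-(Rm@[np.cos(.23),np.sin(.23),0])
go(m+Rm@[0,0,190],tool_rot(yd,-Rm[:,2]))
E
python3 g.py
```

```text
shift [1.4593, -0.1359, 0.1898] turn [0.0353, 0.1156, 0.4171] rows 7.38929098885551 9.100445515146331
```

Request:
arm_command --rows '[[[0.19,-0.02,0.02],[0.004,0.013,0.045]],[[0.38,-0.04,0.04],[0.008,0.026,0.09]],[[0.57,-0.06,0.06],[0.012,0.038,0.135]],[[0.76,-0.08,0.08],[0.016,0.05,0.18]],[[0.9,-0.09,0.1],[0.02,0.063,0.225]]]'

```text
clock: 1.8
position: [479.3, 197.6, 246.2]
ee_rot: [-0.62, 0.761, -0.188, 0.027]
contact_force: [-0.2, 0.2, -0.8]
gripper_width: 0.3
grasp_force: 0.0
```

```bash
python3 g.py
```

```text
shift [0.3726, -0.3769, 0.2005] turn [0.015, 0.0533, 0.1914] rows 2.833501002932255 4.174401481702934
```

Request:
arm_command --rows '[[[0.08,-0.08,0.04],[0.003,0.011,0.04]],[[0.16,-0.16,0.08],[0.006,0.022,0.08]],[[0.25,-0.25,0.12],[0.009,0.034,0.12]],[[0.33,-0.33,0.17],[0.012,0.044,0.16]],[[0.37,-0.37,0.2],[0.015,0.053,0.19]]]'

```text
clock: 2.3
position: [558.8, 82.9, 246.4]
ee_rot: [-0.352, 0.904, -0.24, 0.033]
contact_force: [0.4, 0.8, -0.0]
gripper_width: 0.2
grasp_force: 0.0
```

Request:
arm_command --rows '[[[0,0,0],[0,0,0]],[[0,0,0],[0,0,0]]]'

```text
clock: 2.5
position: [558.1, 84.6, 246.2]
ee_rot: [-0.355, 0.903, -0.239, 0.032]
contact_force: [0.3, 0.4, -0.9]
gripper_width: -0.1
grasp_force: 0.0
```

```bash
cat > look.py <<'E'
from h import *
import sys
im,d=arm.get_image("wrist");c=arm.camera_info("wrist");P=cloud(d,c)
cv2.imwrite(f"pics/{sys.argv[1]}.png",im);np.save(f"pics/{sys.argv[1]}.npy",P)
for q in ["sieve_head","head_grip","release_top","mount"]:
    for r in arm.spot_in("wrist",q)[:2]:
        u,v=map(int,r["position"]);print(q,round(r["score"],2),u,v,np.nanmedian(P[v-2:v+3,u-2:u+3].reshape(-1,3),0).round(1))
E
python3 g.py;python3 look.py w1; python3 -c "
from bench import arm;print(arm.read_state()['joints'])"
```

```text
shift [0.0051, -0.016, 0.002] turn [0.0002, 0.0006, 0.0041] rows 0.0844446010407233 0.08629552779923705
sieve_head 0.87 598 219 [442.6 164.2  40.4]
sieve_head 0.77 326 230 [592.5  28.8 117.3]
head_grip 0.85 593 214 [442.4 158.9  40.5]
head_grip 0.76 327 228 [590.7  28.2 117. ]
release_top 0.67 349 158 [540.   -5.6  97.9]
mount 0.76 344 175 [556.4  -2.7  87.1]
[ 0.65631012  0.23730899 -0.44684311  0.56791423 -1.040029   -1.80838307]
```

View pics/w1.png

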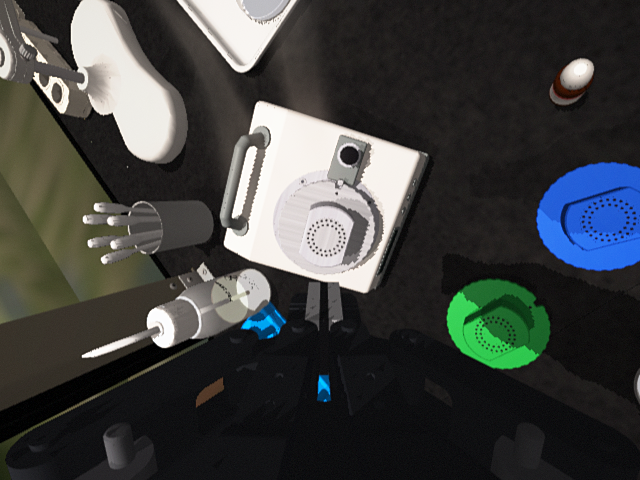

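The steel head is at (327,235), the button cap at (349,155). Blue (600,220) and green (498,333) are the look-alikes. Next I fit the slope, crown and button from this close view.

Run:
```python
from h import *
P=np.load("pics/w1.npy");im=cv2.imread("pics/w1.png")
u0,v0=327,235
sub=np.zeros((480,640),bool);sub[95:295,220:435]=1
Rm,m=frame(-61,[603,3,80])
Q=(P-m)@Rm
k=sub&(abs(Q[...,2])<8)&(np.hypot(Q[...,0],Q[...,1])>52)&(im.min(2)>170)
c0,n,N=fit(P[k]);print("slope",c0,n,N,"tilt",np.degrees(np.arccos(n[2])),"yaw",np.degrees(np.arctan2(-n[1],-n[0])))
for yaw in [np.degrees(np.arctan2(-n[1],-n[0]))]:
    Rm,_=frame(yaw,m);Q=(P-c0)@Rm
    h=sub&(Q[...,2]>37)&(Q[...,2]<46)&(np.hypot(*(P[...,:2]-[592,25]).transpose(2,0,1))<45)
    q=Q[h];print("crown top",len(q),np.median(q,0),q.min(0),q.max(0))
    rect=cv2.minAreaRect(q[:,:2].astype(np.float32));print(rect)
    cc=Q[h].min(0)/2+Q[h].max(0)/2
    r=sub&(Q[...,2]>14)&(Q[...,2]<20)&(np.hypot(Q[...,0]-cc[0],Q[...,1]-cc[1])<50)
    (x,y),rad=cv2.minEnclosingCircle(Q[r][:,:2].astype(np.float32));print("rim",x,y,rad,np.median(Q[r][:,2]))
    dark=(im.max(2)<70).astype(np.uint8);dark[:,:330]=0;dark[:,372:]=0;dark[:140]=0;dark[172:]=0
    b=Q[(dark>0)&(Q[...,2]>17)];print("button",len(b),np.median(b,0),b.min(0),b.max(0), "vec",np.degrees(np.arctan2(np.median(b,0)[1]-y,np.median(b,0)[0]-x)))
    print("mount origin est rim",c0+Rm@[x,y,0],"crown",c0+Rm@[cc[0],cc[1],0],"button world",c0+Rm@np.median(b,0))
```

```text
slope [578.15892915  -0.6302003   79.52192853] [-0.20046131  0.42153092  0.88437941] 5976 tilt 27.824751711411174 yaw -64.56632287806525
crown top 2569 [-1.809931   30.32155544 42.44838675] [-22.68841891   3.97871875  37.06297196] [18.38897098 60.08353663 44.77343157]
((-2.2206039428710938, 31.88959312438965), (40.088844299316406, 55.84572219848633), 2.543447256088257)
rim -1.741041660308838 30.895044326782227 47.30363082885742 17.174853251617478
button 252 [ -1.36527622 -39.20412374  22.07039462] [ -9.2175804  -46.17447703  17.3671518 ] [  6.22621526 -31.89533398  24.20802193] vec -89.69286985403097
mount origin est rim [605.39952303  14.02643444  78.70455898] crown [606.27052994  14.84021668  78.51269426] button world [537.78676453  -7.0211773   98.36797197]
```

```bash
cat > g.py <<'E'
from h import *
import sys
Rm,m=frame(-64.5,[605.6,14.3,79])
def tr(a): a=np.radians(a);return tool_rot(-(Rm@[np.cos(a),np.sin(a),0]),-Rm[:,2])
x,y,z,a=map(float,sys.argv[1:5])
go(m+Rm@[x,y,z],tr(a))
s=arm.read_state();q=R.from_quat(s["ee_rot"]).as_matrix()
print("tcp in mount",(Rm.T@(s["position"]-m)).round(1),"ang",np.degrees(np.arctan2(*(-(Rm.T@q[:,1]))[[1,0]])).round(1),"F",(Rm.T@s["contact_force"]).round(1),s["clock"],"j",s["joints"].round(2))
E
python3 g.py 0.5 -70 42 13
```

```text
shift [0.2334, 0.085, 0.5758] turn [-0.002, 0.0098, 0.0223] rows 3.1354878264057366 0.5121882024817506
tcp in mount [  4.  -12.6 187.8] ang 17.0 F [ 1.3 -0.2 -0.8] 2.75 j [ 0.66  0.24 -0.45  0.57 -1.04 -1.81]
```

Request:
arm_command --rows '[[[0.08,0.03,0.15],[-0.001,0.004,0.01]],[[0.16,0.06,0.3],[-0.002,0.01,0.022]],[[0.233,0.085,0.45],[-0.002,0.01,0.022]],[[0.233,0.085,0.576],[-0.002,0.01,0.022]],[[0.233,0.085,0.576],[-0.002,0.01,0.022]]]'

```text
clock: 3.25
position: [531.7, -1.5, 113.0]
ee_rot: [-0.32, 0.916, -0.241, 0.022]
contact_force: [0.4, -0.9, -0.4]
gripper_width: -0.3
grasp_force: 0.0
```

Request:
arm_command --rows '[[[0,0,0],[0,0,0]],[[0,0,0],[0,0,0]]]'

```text
clock: 3.45
position: [535.7, 2.4, 117.6]
ee_rot: [-0.32, 0.916, -0.241, 0.028]
contact_force: [0.3, -0.4, 0.6]
gripper_width: 0.2
grasp_force: 0.0
```

```bash
python3 g.py 0.5 -70 26 13;python3 look.py w2 >/dev/null
```

```text
shift [0.0067, 0.0037, 0.0688] turn [-0.0004, 0.0006, -0.0003] rows 0.3459693305289533 0.016501137739043343
tcp in mount [  1.  -68.2  43.2] ang 13.0 F [0.7 0.1 0.3] 3.45 j [ 0.49  0.32 -0.76  0.83 -0.69 -2.09]
```

View pics/w2.png

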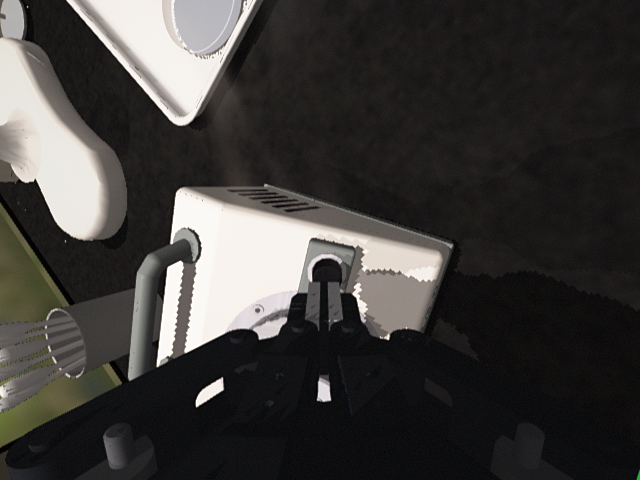

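The shut fingertips at (325,290) line up with the button cap at (326,268). I press along the axis.

Request:
arm_command --rows '[[[0.007,0.004,0.03],[0,0,0]],[[0.007,0.004,0.06],[0,0,0]],[[0.007,0.004,0.08],[0,0,0]],[[0.007,0.004,0.09],[0,0,0]],[[0.007,0.004,0.1],[0,0,0]]]'

```text
clock: 4.2
position: [537.0, -10.5, 93.5]
ee_rot: [-0.319, 0.916, -0.241, 0.025]
contact_force: [-13.1, 9.4, 16.2]
gripper_width: -0.0
grasp_force: 10.2
```

```bash
python3 g.py 0.5 -70 16 13
```

```text
shift [-0.0101, -0.0024, 0.0008] turn [-0.0002, -0.0009, -0.0] rows 0.051955116713707616 0.019910714753763922
tcp in mount [  0.5 -72.6  16.2] ang 13.0 F [-4.9 -7.8 20.9] 4.2 j [ 0.44  0.35 -0.8   0.93 -0.63 -2.16]
```

Request:
arm_command --rows '[[[-0.004,0,0],[0,0,0]],[[-0.004,0,0],[0,0,0]],[[-0.004,0,0],[0,0,0]],[[-0.004,0,0],[0,0,0]]]'

```text
clock: 4.6
position: [536.9, -10.2, 93.9]
ee_rot: [-0.319, 0.916, -0.242, 0.025]
contact_force: [-9.8, 4.4, 9.1]
gripper_width: -0.4
grasp_force: 5.9
```

```bash
python3 g.py 0 0 140 13
```

```text
shift [-0.2812, -0.0643, -0.4942] turn [-0.0004, -0.0012, -0.0001] rows 2.8610271928211892 0.026400802478125693
tcp in mount [  0.4 -72.5  16.7] ang 13.0 F [-3.  -6.9 11.9] 4.6 j [ 0.44  0.35 -0.8   0.92 -0.63 -2.16]
```

Request:
arm_command --rows '[[[0,0,-0.12],[0,0,0]],[[0,0,-0.28],[0,0,0]],[[-0.1,-0.02,-0.42],[0,0,0]],[[-0.2,-0.05,-0.52],[0,0,0]],[[-0.28,-0.065,-0.6],[0,0,0]]]'

```text
clock: 5.1
position: [574.2, 86.7, 227.9]
ee_rot: [-0.319, 0.916, -0.24, 0.027]
contact_force: [0.5, -0.4, 0.3]
gripper_width: 0.1
grasp_force: 0.0
```

Request:
arm_command --rows '[[[0,0,0],[0,0,0]],[[0,0,0],[0,0,0]],[[0,0,0],[0,0,0]]]' --grip 1

```text
clock: 5.4
position: [571.8, 83.9, 224.5]
ee_rot: [-0.319, 0.916, -0.241, 0.024]
contact_force: [-0.1, 0.8, -0.8]
gripper_width: 43.4
grasp_force: 0.0
```

```bash
python3 look.py w3
cat > hd.py <<'E'
from h import *
import sys
P=np.load(f"pics/{sys.argv[1]}.npy")
Rm,m=frame(-64.5,[605.6,14.3,79]);Q=(P-m)@Rm;v=np.hypot(Q[...,0],Q[...,1])
h=(Q[...,2]>38)&(Q[...,2]<47)&(v<33);q=Q[h];print(len(q),np.median(q,0),cv2.minAreaRect(q[:,:2].astype(np.float32)))
r=(Q[...,2]>14)&(Q[...,2]<20)&(v<52);print("rim",cv2.minEnclosingCircle(Q[r][:,:2].astype(np.float32)),np.median(Q[r][:,2]))
b=(abs(Q[...,2]-19)<6)&(np.hypot(Q[...,0],Q[...,1]+70)<5);print("button h",np.median(Q[b],0))
E
python3 hd.py w3; python3 g.py 0 0 60 13
```

```text
sieve_head 0.83 604 194 [450.1 156.8  40.2]
sieve_head 0.76 324 227 [592.   28.8 117.9]
head_grip 0.88 323 223 [590.   26.3 118.7]
head_grip 0.8 525 313 [552.1 187.9  40.2]
release_top 0.88 343 145 [538.3  -7.9  96.9]
mount 0.78 340 170 [557.5  -1.1  86.3]
mount 0.29 325 225 [590.3  28.5 118. ]
3040 [-1.90456629e-02  1.85047443e-01  4.27533557e+01] ((-0.24350547790527344, 1.6967201232910156), (40.02643585205078, 55.1389274597168), 12.168865203857422)
rim ((0.022344527766108513, -0.02950114570558071), 47.472145080566406) 17.64924712724438
button h [ 3.04478337e-02 -7.00368184e+01  2.00827328e+01]
shift [-0.0004, 0.0014, 0.4228] turn [-0.0, -0.001, -0.0001] rows 2.113793121034315 0.02037146056161563
tcp in mount [  0.3   0.3 165.7] ang 13.0 F [ 0.2 -0.9 -0.1] 5.65 j [ 0.64  0.29 -0.42  0.57 -1.03 -1.88]
```

View pics/w3.png

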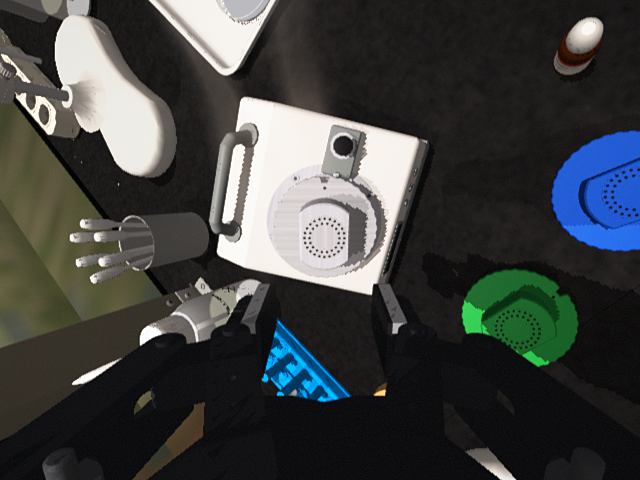

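The head has sprung about 12° (crown at (324,230)), and the button at (343,145) is part-way down. Grasp next: come down along the axis to about 20 mm above the slope.

Request:
arm_command --rows '[[[0,0,0.15],[0,-0.001,0]],[[0,0,0.3],[0,-0.001,0]],[[0,0,0.42],[0,-0.001,0]],[[0,0,0.5],[0,-0.001,0]],[[0,0,0.54],[0,-0.001,0]]]'

```text
clock: 6.15
position: [599.1, 26.2, 104.7]
ee_rot: [-0.32, 0.916, -0.241, 0.025]
contact_force: [-0.4, -0.3, 0.5]
gripper_width: 85.4
grasp_force: 0.0
```

Request:
arm_command --rows '[[[0,0,0.02],[0,0,0]],[[0,0,0.043],[0,0,0]],[[0,0,0.043],[0,0,0]]]'

```text
clock: 6.45
position: [602.4, 23.3, 97.4]
ee_rot: [-0.32, 0.916, -0.24, 0.027]
contact_force: [-0.5, -0.0, -0.6]
gripper_width: 84.9
grasp_force: 0.0
```

```bash
python3 g.py 0 0 20 12.2
```

```text
shift [0.0037, 0.0019, 0.0027] turn [-0.0001, 0.0006, 0.0043] rows 0.024789277634582288 0.09089336219790793
tcp in mount [ 0.3  1.  20.7] ang 13.0 F [-0.4 -0.4 -0.4] 6.45 j [ 0.46  0.44 -0.61  0.82 -0.7  -2.05]
```

Request:
arm_command --rows '[[[0.004,0,0],[0,0,0.004]],[[0.004,0,0],[0,0,0.004]],[[0.004,0,0],[0,0,0.004]],[[0.004,0,0],[0,0,0.004]],[[0.004,0,0],[0,0,0.004]]]' --grip 0

```text
clock: 6.95
position: [601.7, 23.1, 97.9]
ee_rot: [-0.314, 0.918, -0.24, 0.029]
contact_force: [-1.9, 2.2, 4.3]
gripper_width: 38.8
grasp_force: 62.7
```

```bash
python3 g.py 0 0 20 88
```

```text
shift [0.0009, 0.0017, 0.0049] turn [-0.0007, 0.0006, -0.4207] rows 0.026176891880189547 8.816611884700858
tcp in mount [ 0.4  0.3 21.2] ang 12.3 F [-0.5 -0.7  5.1] 6.95 j [ 0.46  0.44 -0.62  0.82 -0.7  -2.06]
```

Request:
arm_command --rows '[[[0,0,0],[0,0,-0.03]],[[0,0,0],[0,0,-0.07]],[[0,0,0],[0,0,-0.11]],[[0,0,0],[0,0,-0.15]],[[0,0,0],[0,0,-0.19]]]'

```text
clock: 7.45
position: [601.7, 22.9, 98.0]
ee_rot: [-0.572, 0.784, -0.238, -0.043]
contact_force: [-2.7, 2.2, 4.9]
gripper_width: 38.6
grasp_force: 63.0
```

```bash
python3 g.py 0 0 20 88
```

```text
shift [-0.0011, 0.002, 0.0048] turn [-0.0008, 0.0003, -0.2294] rows 0.026538285631774773 4.806335020973492
tcp in mount [ 0.5  0.2 21.2] ang 46.7 F [-0.4 -1.5  5.8] 7.45 j [ 0.46  0.44 -0.62  0.82 -0.7  -1.46]
```

Request:
arm_command --rows '[[[0,0,0],[0,0,-0.045]],[[0,0,0],[0,0,-0.09]],[[0,0,0],[0,0,-0.135]],[[0,0,0],[0,0,-0.18]],[[0,0,0],[0,0,-0.225]]]'

```text
clock: 7.95
position: [601.9, 23.2, 98.2]
ee_rot: [0.808, -0.537, 0.208, 0.123]
contact_force: [-2.3, 3.2, 5.1]
gripper_width: 38.9
grasp_force: 63.0
```

Request:
arm_command --rows '[[[0,0,0],[0,0,0]],[[0,0,0],[0,0,0]]]'

```text
clock: 8.15
position: [601.7, 23.0, 98.2]
ee_rot: [0.807, -0.539, 0.209, 0.123]
contact_force: [-2.9, 1.4, 5.4]
gripper_width: 38.9
grasp_force: 63.1
```

```bash
python3 g.py 0 0 101 88
```

```text
shift [-0.0024, 0.0002, -0.3185] turn [-0.0008, -0.0001, -0.0059] rows 1.5925963560298984 0.12394384495364832
tcp in mount [ 0.6  0.2 21.4] ang 86.9 F [ 0.3 -2.   5.9] 8.15 j [ 0.46  0.44 -0.62  0.82 -0.7  -0.76]
```

Request:
arm_command --rows '[[[0,0,-0.02],[0,0,0]],[[0,0,-0.05],[0,0,0]],[[0,0,-0.09],[0,0,0]],[[0,0,-0.14],[0,0,0]],[[0,0,-0.2],[0,0,0]]]'

```text
clock: 8.65
position: [590.8, 44.1, 142.1]
ee_rot: [0.807, -0.539, 0.208, 0.123]
contact_force: [0.4, -0.1, -1.3]
gripper_width: 38.7
grasp_force: 62.2
```

Request:
arm_command --rows '[[[0,0,-0.08],[0,0,0]],[[0,0,-0.18],[0,0,0]],[[0,0,-0.28],[0,0,0]],[[0,0,-0.36],[0,0,0]],[[0,0,-0.36],[0,0,0]]]'

```text
clock: 9.15
position: [574.0, 84.2, 224.2]
ee_rot: [0.807, -0.539, 0.209, 0.12]
contact_force: [1.3, 0.9, -1.8]
gripper_width: 38.7
grasp_force: 62.3
```

```bash
python3 - <<'E'
from h import *
im,d=arm.get_image("scene");cv2.imwrite("pics/s2.png",cv2.resize(im[150:400,220:620],None,fx=2,fy=2,interpolation=2))
im,d=arm.get_image("top");c=arm.camera_info("top");P=cloud(d,c);cv2.imwrite("pics/t2.png",im)
E1=np.array(c["extrinsics"])
# tray: white outline + rim/floor
t=(im.min(2)>140)&(P[...,0]>350)&(P[...,0]<680)&(P[...,1]<-180)&(P[...,1]>-560)&(P[...,2]<28)&(P[...,2]>-8)
nl,l,st,_=cv2.connectedComponentsWithStats(t.astype(np.uint8));i=1+np.argmax(st[1:,4])
p=P[l==i]
hi=p[p[:,2]>13];print("rim pts",len(hi),cv2.minAreaRect(hi[:,:2].astype(np.float32)));print(cv2.boxPoints(cv2.minAreaRect(hi[:,:2].astype(np.float32))))
for q in ["petri","tray"]:
  for r in arm.spot_in("top",q)[:2]:
    u,v=map(int,r["position"]);print(q,r["score"],u,v,P[v,u])
E
python3 g.py 0 0 131 87
```

```text
rim pts 869 ((490.6839294433594, -334.5074462890625), (249.9569854736328, 188.48460388183594), 87.46018981933594)
[[ 390.99597 -455.18695]
 [ 579.2954  -463.53937]
 [ 590.3719  -213.82794]
 [ 402.07245 -205.47552]]
petri 0.68 445 294 [ 491.45878675 -277.25812186    8.50716857]
tray 0.86 472 299 [ 500.94546288 -350.97565399   11.89439353]
shift [-0.0005, -0.0055, 0.1133] turn [0.0004, 0.0001, -0.0] rows 0.5671910231185296 0.007753695174813164
tcp in mount [ 1.000e-01 -1.300e+00  1.593e+02] ang 87.0 F [-0.6  0.4 -0.8] 9.35 j [ 0.63  0.3  -0.44  0.57 -1.02 -0.59]
```

View pics/s2.png

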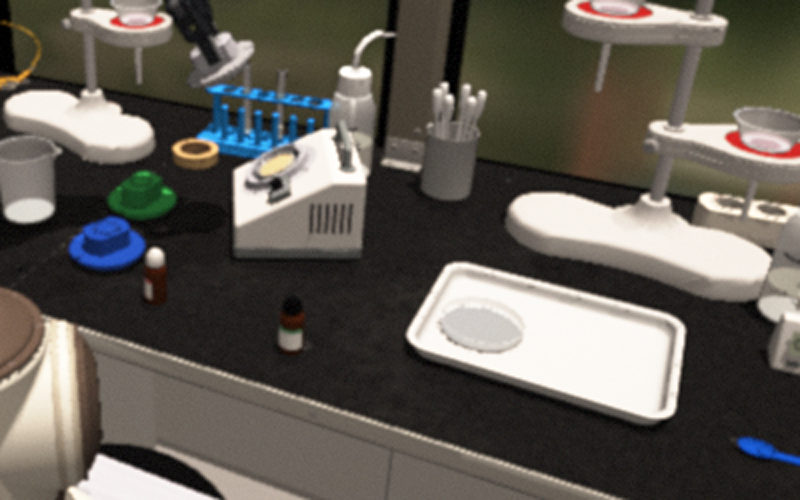

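The head is off (held at (215,55) in this crop) and the plate is still seated at (280,162). The free half of the tray is at about (600,350). Before crossing I check for obstacles along the way.

```bash
cat > t.py <<'E'
from h import *
import sys
x,y,z=map(float,sys.argv[1:4])
go([x,y,z],tool_rot(np.array([-.999,.044,0]),np.array([0,0,-1.])))
s=arm.read_state();print(s["position"],s["contact_force"],s["joints"].round(2),s["clock"])
E
python3 t.py 488 -392 150
python3 - <<'E'
from h import *
for n in["scene","top"]:
    im,d=arm.get_image(n);P=cloud(d,arm.camera_info(n))
    k=(P[...,2]>60)&(P[...,0]>200)&(P[...,0]<760)&(P[...,1]<-120)&(P[...,1]>-650)
    p=P[k]
    for a in range(200,760,40):
        for b in range(-640,-120,40):
            q=p[(abs(p[:,0]-a-20)<20)&(abs(p[:,1]-b-20)<20)]
            if len(q)>4:print((a,b,int(q[:,2].min()),int(q[:,2].max())),end=" ")
    print()
E
```

```text
shift [1.3068, 1.0506, 0.9809] turn [-0.0416, -0.151, 0.1361] rows 9.712996927094478 4.348454689628023
[572.20071688  81.18860101 219.70337451] [ 0.30068214  0.32040903 -1.03622852] [ 0.63  0.3  -0.44  0.57 -1.02 -0.59] 9.35
(600, -600, 60, 116) (600, -560, 60, 114) (640, -600, 60, 174) (640, -560, 60, 158) (680, -560, 133, 159) (680, -520, 132, 188) (680, -480, 132, 159) (680, -400, 139, 291) (680, -360, 263, 319) (680, -320, 265, 318) (720, -560, 134, 187) (720, -520, 60, 187) (720, -480, 132, 282) (720, -440, 60, 528) (720, -400, 60, 318) (720, -360, 192, 319) (720, -320, 264, 319) (720, -280, 266, 290) 
(600, -600, 61, 135) (600, -560, 60, 155) (640, -640, 193, 211) (640, -600, 65, 206) (640, -560, 60, 162) (680, -640, 60, 143) (680, -600, 153, 160) (680, -560, 99, 192) (680, -520, 130, 193) (680, -480, 133, 167) (680, -400, 142, 298) (680, -360, 264, 324) (680, -320, 265, 322) (720, -640, 66, 92) (720, -560, 146, 192) (720, -520, 62, 191) (720, -480, 132, 291) (720, -440, 60, 534) (720, -400, 63, 325) (720, -360, 190, 324) (720, -320, 265, 323) (720, -280, 271, 291)
```

```bash
python3 t.py 530 -140 240
```

```text
shift [0.7054, 0.4971, 0.2692] turn [-0.0415, -0.1512, 0.1361] rows 4.5199243873250525 4.34966167642197
[572.42338813  81.04527936 219.66451919] [ 1.04116845 -0.68039621 -2.60961391] [ 0.63  0.3  -0.44  0.57 -1.02 -0.59] 9.45
```

Request:
arm_command --rows '[[[0.1,0.07,0.0],[-0.008,-0.03,0.027]],[[0.25,0.18,0.06],[-0.016,-0.06,0.055]],[[0.4,0.29,0.13],[-0.025,-0.09,0.082]],[[0.55,0.4,0.2],[-0.033,-0.12,0.11]],[[0.7,0.5,0.27],[-0.0415,-0.151,0.136]]]'

```text
clock: 9.95
position: [528.6, -140.0, 240.1]
ee_rot: [-0.691, 0.723, 0.001, 0.002]
contact_force: [2.1, -0.8, -1.2]
gripper_width: 38.9
grasp_force: 62.2
```

```bash
python3 t.py 488 -392 150
```

```text
shift [1.016, 0.1175, 0.3552] turn [-0.0005, 0.0016, -0.0003] rows 5.413430740079321 0.03495596300337833
[ 528.64625417 -140.01271309  240.07424827] [ 2.05945562 -0.83210138 -1.22899946] [ 0.03  0.25 -0.17 -0.01 -1.15 -0.08] 9.95
```

Request:
arm_command --rows '[[[0.17,0.02,0],[0,0,0]],[[0.36,0.04,0.04],[0,0,0]],[[0.55,0.06,0.1],[0,0,0]],[[0.74,0.08,0.17],[0,0,0]],[[0.9,0.1,0.25],[0,0,0]]]'

```text
clock: 10.45
position: [494.0, -364.9, 176.1]
ee_rot: [-0.691, 0.723, -0.0, 0.001]
contact_force: [0.8, 0.6, -1.3]
gripper_width: 38.9
grasp_force: 62.2
```

Request:
arm_command --rows '[[[0.06,0.01,0.05],[0,0.001,0]],[[0.11,0.018,0.1],[0,0.001,0]],[[0.11,0.018,0.1],[0,0.001,0]],[[0.11,0.018,0.1],[0,0.001,0]]]'

```text
clock: 10.85
position: [489.7, -388.9, 152.2]
ee_rot: [-0.692, 0.722, -0.001, -0.0]
contact_force: [-0.6, 0.9, -0.6]
gripper_width: 39.2
grasp_force: 62.1
```

```bash
python3 t.py 488 -392 40;python3 look.py w4 >/dev/null
python3 - <<'E'
from h import *
P=np.load("pics/w4.npy");im=cv2.imread("pics/w4.png");c=arm.camera_info("wrist")
h=(P[...,2]>12)&(P[...,2]<24)&(P[...,0]>370)&(P[...,0]<610)&(P[...,1]<-180)&(P[...,1]>-480)&(im.min(2)>120)
print(h.sum(),np.nanmin(P[h],0),np.nanmax(P[h],0))
E
```

```text
shift [0.0117, 0.0071, 0.4487] turn [-0.0006, -0.0007, 0.0006] rows 2.24455691429937 0.022350088151140233
[ 489.69184758 -388.90708975  152.17246058] [-0.5691409   0.91820151 -0.55284626] [-0.41  0.45 -0.1   0.   -1.02  0.37] 10.85
5944 [ 397.39426062 -460.55207605   12.00383585] [ 586.57254798 -215.44203258   21.34121237]
```

View pics/w4.png

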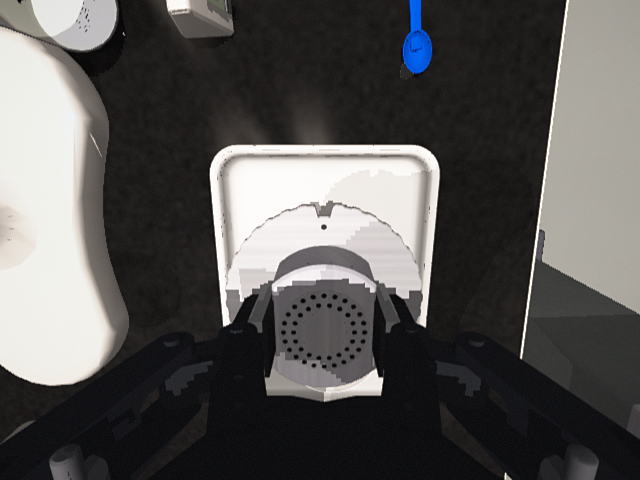

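The head is held level over the free half of the tray. The rim notch is at (323,208), and the tray's edges are at columns 212 and 437. Lowering.

Request:
arm_command --rows '[[[0.006,0.003,0.12],[0,0,0]],[[0.01,0.003,0.26],[0,0,0]],[[0.01,0.003,0.38],[0,0,0]],[[0.01,0.003,0.45],[0,0,0]],[[0.01,0.003,0.48],[0,0,0]]]'

```text
clock: 11.6
position: [488.3, -391.3, 30.6]
ee_rot: [-0.692, 0.722, -0.0, -0.0]
contact_force: [-0.1, -0.3, -0.2]
gripper_width: 38.9
grasp_force: 62.2
```

Request:
arm_command --rows '[[[0,0,0.004],[0,0,0]],[[0,0,0.008],[0,0,0]],[[0,0,0.014],[0,0,0]],[[0,0,0.02],[0,0,0]]]'

```text
clock: 12.0
position: [489.6, -392.5, 28.4]
ee_rot: [-0.692, 0.722, -0.003, 0.0]
contact_force: [-0.7, -0.2, -0.9]
gripper_width: 38.8
grasp_force: 62.2
```

Request:
arm_command --rows '[[[0,0,0.005],[0,0,0]],[[0,0,0.01],[0,0,0]],[[0,0,0.014],[0,0,0]],[[0,0,0.018],[0,0,0]],[[0,0,0.018],[0,0,0]]]'

```text
clock: 12.5
position: [488.8, -392.2, 22.5]
ee_rot: [-0.692, 0.722, -0.001, -0.0]
contact_force: [0.2, 0.2, -1.5]
gripper_width: 38.8
grasp_force: 62.2
```

Request:
arm_command --rows '[[[0,0,0.002],[0,0,0]],[[0,0,0.004],[0,0,0]],[[0,0,0.006],[0,0,0]],[[0,0,0.008],[0,0,0]]]'

```text
clock: 12.9
position: [489.0, -392.5, 21.8]
ee_rot: [-0.692, 0.722, -0.002, -0.0]
contact_force: [-2.4, 2.1, 8.2]
gripper_width: 38.8
grasp_force: 63.0
```

Contact, 8 N. Release with the fingers part-open, then rise.

Request:
arm_command --rows '[[[0,0,0],[0,0,0]],[[0,0,0],[0,0,0]],[[0,0,0],[0,0,0]],[[0,0,0],[0,0,0]]]' --grip 0.8

```text
clock: 13.3
position: [488.9, -392.2, 20.6]
ee_rot: [-0.692, 0.722, -0.002, -0.0]
contact_force: [0.1, -0.5, -0.2]
gripper_width: 68.1
grasp_force: 0.0
```

Request:
arm_command --rows '[[[0,0,-0.04],[0,0,0]],[[0,0,-0.12],[0,0,0]],[[0,0,-0.26],[0,0,0]],[[0,0,-0.4],[0,0,0]],[[0,0,-0.5],[0,0,0]]]'

```text
clock: 13.8
position: [489.4, -392.5, 149.3]
ee_rot: [-0.692, 0.722, -0.004, 0.0]
contact_force: [0.4, 0.0, -0.0]
gripper_width: 68.4
grasp_force: 0.0
```

Request:
arm_command --rows '[[[0,0,0],[0,0,0]],[[0,0,0],[0,0,0]],[[0,0,0],[0,0,0]]]'

```text
clock: 14.1
position: [487.9, -391.5, 144.8]
ee_rot: [-0.692, 0.722, -0.001, -0.0]
contact_force: [0.2, -0.2, -0.3]
gripper_width: 68.8
grasp_force: 0.0
```

Run:
```python
from h import *
im,d=arm.get_image("top");P=cloud(d,arm.camera_info("top"));cv2.imwrite("pics/t5.png",cv2.resize(im[170:350,280:540],None,fx=3,fy=3,interpolation=2))
im,d=arm.get_image("wrist");P=cloud(d,arm.camera_info("wrist"))
k=(abs(P[...,2]-43)<6)&(np.hypot(P[...,0]-489,P[...,1]+392)<30)
m,n,N=fit(P[k]);print("crown top",m,n,N);print(arm.read_state()["contact_force"])
```

```text
crown top [ 490.26206739 -393.6534161    42.28754646] [-6.11917579e-04 -2.84332530e-03  9.99995771e-01] 2509
[ 0.15040182 -0.41066294 -0.44352893]
```

View pics/t5.png

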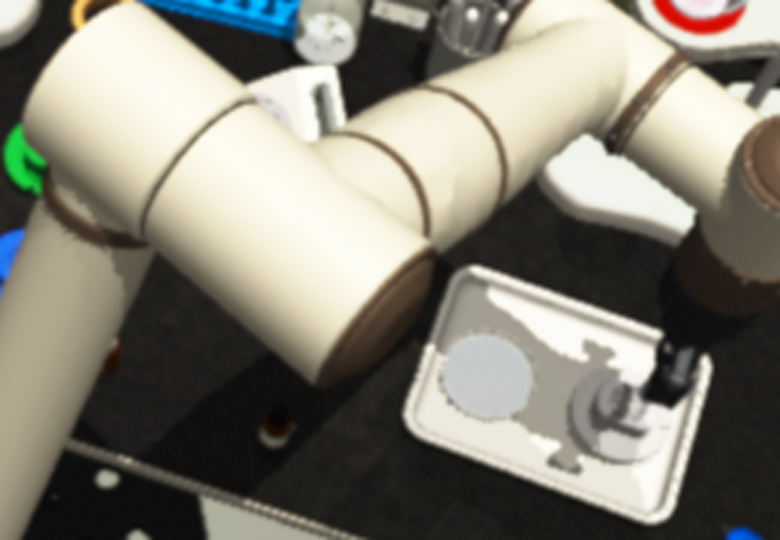

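The head stands flat on the tray at (620,415), its crown level at z = 42 mm. The dish is untouched at (487,375) and the gripper is clear.

```bash
python3 -c "
from bench import arm
print(arm.job_done())"
```

```text
the job is handed in; nothing more can be done
None
```

The steel head is off the sampler and standing sieve-up and level on the free half of the tray. I saw the culture plate still seated after the lift-off and the petri dish in place at the end. I did not check the button's return or the white-capped dropper bottle, and the job is handed in with no verdict shown.

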